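# Lean the foot reference plate in its display holder

### The arm

A 6-joint arm with a two-finger parallel gripper is mounted at the origin on the work surface. World frame = base frame: x ahead of the robot, y to its left, z up, the work surface at z = 0. Lengths are in m, angles in rad, forces in N, time in s.
With the tool pointing down it reaches from about 0.35 to 0.775 m from the base axis. Payload 5.5 kg.
Tool frame: the origin (TCP) lies between the finger pads, 19 mm behind the fingertips; this is the grasp point; z points along the fingers, y is the line along which they close (so a half turn about z gives the same grasp; the last joint's range is limited). The gripper opens to 85 mm and grips with 20 to 120 N. Pads are 22 mm wide; open, the fingers measure 114 mm over their backs; the gripper's body (76 mm by 85 mm) begins 54 mm behind the grasp point. The pads swing forward as they close: fully open they stand 13 mm farther back than shut.
Start: joints at [0.995, 0.313, 0.046, 1.304, 0, 1.431], TCP at [0.243, 0.521, 0.25] pointing down, gripper open.
Joint ranges: [-2.76, 2.76], [-0.86, 1.69], [-1.03, 1.26], [-2.2, 2.34], [-1.47, 1.5], [-3.14, 3.14]. Speed limits (rad/s): [2.57, 2.57, 3.14, 3.14, 3.14, 3.14].

### API

Orientations are given as a unit quaternion [w, x, y, z].
In Python, from rig import manip, optics gives the robot as it stands (manip), with the cameras (optics).
- The arm moves only by the shell command python3 shift.py [FORCE], which reads ROWS from standard input. ROWS is one flat JSON list of numbers that holds 1 to 12 rows one after another, with no inner brackets; each row has 7 numbers: dx, dy, dz in m, then a rotation vector rx, ry, rz in rad, then the finger opening in m; each row is the pose to reach, as a shift and turn from the pose commanded when the command began, along the tool's axes at that moment; what a row does not reach only later rows make up. A row lasts 1/8 s, in which the tool goes at most 0.0625 m and 0.188 rad, less where a joint would pass 70% of its speed; a pose out of reach is approached as far as the arm can. The fingers move at their own pace and stop on an object; FORCE is the grip in N (left out, the last holds). Time passes only in rows, so rows that do not move let the fingers close. It prints the time, the measured TCP pose, the force, the opening and the grip force at its end. Input that does not fit is refused with a message, and nothing moves.
- manip.sense(): the state, without advancing time (a new reading comes with each control period).
- optics.get_image(name): name is "side" or "top" or "wrist"; returns the picture (384x512x3 uint8, blue, green, red); there is no depth.
- optics.calibration(name): a dict with "fx", "fy", "cx", "cy" (pixels), "origin" and "orientation" of the camera in the world. Camera axes: x right, y down, z forward; pixel columns grow to the right and rows downward; lengths in m; the calibration is good to about 2 mm. A picture is of the moment at which its call begins: read the wrist's pose just before it. calibration takes no time and is no camera call; for the wrist camera it gives the pose at the moment of the call.
- manip.close_job(): hands the job in; it is judged then, once.
The state is a dict: "time_s": time; "joints": joint angles; "qd": joint speeds; "joint_torque": joint torques, N m; "tcp_pos": TCP position; "ee_rot": TCP orientation; "ft_force": force on the tool from outside, world axes, zero at the start; "torque": the same for the moment, N m; "grip_width": finger opening in m; "finger_force": force on a finger pad.
Only numpy, scipy, OpenCV 4.12 (cv2) and the standard library are available. Lean on these libraries where they do the work, as an engineer would, in place of code of your own. Each camera call takes 0.05 s, during which the arm holds its last target. There are 200 camera calls.

### The job

Lean the white reference plate in the green display holder where it can be read: blue end up, printed face outwards, centred, its foot fully down in the slot and its back flat against the sloped backstop. To change your grip, first lay it on the orange sloped rest, blue end up, printed face up, centred and down on the ledge, and let go; then take it again by its blue end and lower it into the slot by hand, without dropping or forcing it. Leave the other things on the bench where they are.

Things in the scene. Friction and masses are not known exactly. Their poses are not given: they have to be found in the camera images.
- plate: Rigid white plate, 150 x 60 x 8 mm, about 0.12 kg, lying on a cork pad with its printed face (black grid, orange footprint) up, 12 to 20 mm above the bench; the last 24 mm of one end are blue. Origin: centre of the unprinted underside. x runs along the 150 mm length from the blue end (at x = -75 mm) to the foot end (x = +75 mm), y across the 60 mm width, z out of the printed face.
- plate_top (a point): Point on the plate: middle of the blue end's edge, at mid thickness (x = -75, z = 4 mm in the plate's frame).
- plate_foot (a point): Point on the plate: middle of the foot end's edge on the unprinted back (x = +75, z = 0 mm in the plate's frame).
- rest: Fixed orange rest on a dark 130 x 90 x 10 mm base: a ramp 95 mm long, 40 mm wide (narrower than the plate), sloping 45 degrees down towards the rest's own +x to a 14 mm high ledge square to it. Origin: centre of the base's underside, z up. A plate lying on it has its y along the rest's y and overhangs the ramp's top by 55 mm, free beneath.
- rest_toe (a point): The inner corner of the rest where ramp and ledge meet, at mid width: x = 50, z = 35 mm in the rest's frame. The plate's point plate_foot comes to lie here.
- holder: Fixed green holder, base 120 x 120 x 10 mm. Backstop 100 mm wide, 95 mm up its slope, leaning back 20 degrees from vertical: its face looks to the holder's +x. At its foot a slot, open-sided, 9.5 mm wide, 18 mm deep, floor square to the backstop; the 8 mm front lip flares outward up to 26 mm. Origin: centre of underside, z up. A seated plate stands 55 mm above the backstop, clear behind.
- holder_toe (a point): The inner corner of the slot where backstop face and slot floor meet, at mid width: x = 20, z = 30 mm in the holder's frame. The plate's point plate_foot comes to lie here.
- mug: White mug, loose, radius 40 mm, 90 mm high; origin under its centre. Leave alone.
- pliers: Pliers with red and blue handles, loose, about 145 mm long, lying flat, 14 mm high. Leave alone.
- bottle: Clear bottle with red cap, loose, radius 32 mm, 190 mm high; origin under its centre. Leave alone.
- jar: Yellow jar, loose, radius 35 mm, 75 mm high; origin under its centre. Leave alone.
- heel_block: Cork heel block, loose, 90 x 65 x 30 mm; origin under its centre. Leave alone.
- screwdriver: Orange screwdriver, loose, lying flat. Leave alone.
- glue: Blue glue bottle, loose, radius 24 mm, 140 mm high; origin under its centre. Leave alone.
- pad: Fixed cork pad, 120 x 36 x 12 mm, on the bench under the plate and roughly in line with it: narrower than the plate, whose long edges overhang it by 12 mm or so. Origin: centre of its underside.

How it is judged:
On the way, in this order (a step that is already met when the one before it is completed fails the run):
1. the plate lies released and at rest on the orange rest, blue end up, printed face up, centred, down on the ledge (distance between plate_foot and rest_toe below 0.016 m and angle between plate's own z axis and vertical between 0.705 and 0.865 rad and angle between the y axis of plate and the y axis of rest, either way round below 0.15 rad and contact force between the fingers and plate below 0.1 N and linear speed of plate below 0.01 m/s), for 0.2 s.
2. the plate's foot is fully down in the holder's slot while the fingers still hold it by its blue end (tool point within 55 mm of the middle of that edge) (distance between plate_foot and holder_toe below 0.016 m and z of plate_foot in the frame of holder below 0.035 m and contact force between the fingers and plate above 1 N and distance between the grasp point and plate_top below 0.055 m), for 0.1 s.
At the end, for the whole second after the job is handed in: The plate stands released and still in the holder, blue end up, printed face outwards: foot within 16 mm of the slot's inner middle, at most 5 mm above its floor, back within 0.06 rad of the backstop's slope, width within 0.1 rad of parallel to it (distance between plate_foot and holder_toe below 0.016 m and z of plate_foot in the frame of holder between 0.026 and 0.035 m and angle between plate's own z axis and vertical between 1.162 and 1.282 rad and angle between the y axis of plate and the y axis of holder, either way round below 0.1 rad and linear speed of plate below 0.01 m/s and angular speed of plate below 0.1 rad/s); the robot touches nothing.
It fails at once if the plate is forced against the holder with more than 80 N in all its contacts (contact force between plate and holder above 80 N).
It fails at once if a bystander is moved by more than 30 mm (distance of any of mug, pliers, bottle, jar, heel_block, screwdriver, glue from where it was at the start of the episode above 0.03 m).
It also fails if it takes over 67 s, if anything falls off the work surface, if the arm or the gripper's body presses on something with over 40 N, if the wrist force passes 120 N, or if a joint passes its speed limit or range.

## Working session

There is one attempt and no reset: what is moved stays moved. The work goes in short steps, Python scripts to look and compute and a shell command to move; the robot and the scene stay as the last step left them, time stands still between calls to the robot, and variables do not carry over. Pictures are saved under pics/ and viewed, at most 10 in all, crops included, and the job is handed in when it is done.

```bash
ls; mkdir -p pics; python3 - <<'E'
from rig import manip, optics
import cv2
for n in("top","side"):
    cv2.imwrite(f"pics/{n}0.png",optics.get_image(n)); print(n,optics.calibration(n))
print(optics.calibration("wrist")); print(manip.sense())
E
```

```text
pics
rig.py
shift.py
top {'fx': 447.5349136569304, 'fy': 447.5349136569304, 'cx': 253.38497170055132, 'cy': 189.49095694259586, 'origin': array([ 0.35639832, -0.03149108,  1.19332909]), 'orientation': array([ 0.06093597, -0.69886586,  0.71012959, -0.05991068])}
side {'fx': 418.88110455217696, 'fy': 418.88110455217696, 'cx': 262.7802816243627, 'cy': 187.53955771697144, 'origin': array([ 0.20058447, -0.98946036,  0.8943103 ]), 'orientation': array([-0.42656431,  0.88748796, -0.15862822,  0.07242298])}
{'fx': 277.8237981080407, 'fy': 277.8237981080407, 'cx': 258.65547363558403, 'cy': 196.25014096408685, 'origin': array([0.17331913, 0.55333642, 0.37365926]), 'orientation': array([0.12745154, 0.83352975, 0.53158554, 0.08000672])}
{'time_s': 0.1, 'joints': array([9.95384650e-01, 3.13926896e-01, 4.50719242e-02, 1.30358963e+00,
       6.89115507e-06, 1.43121981e+00]), 'qd': array([-0.00035335, -0.00387156,  0.00154728,  0.00027497,  0.00032503,
       -0.00084908]), 'joint_torque': array([ 3.45918896e-03, -4.81722629e+01,  2.99245369e+01,  1.27161635e-02,
       -1.16933156e-04,  2.37005636e-06]), 'tcp_pos': array([0.24250487, 0.52088598, 0.24918865]), 'ee_rot': array([-2.91617123e-04,  2.16196851e-01,  9.76349447e-01, -7.70828968e-04]), 'ft_force': array([ 0.16785942, -0.22386463,  0.14979456]), 'torque': array([ 0.02053151, -0.03853049,  0.01759139]), 'finger_force': 0.0, 'grip_width': 0.08526581274530619}
```

View pics/top0.png

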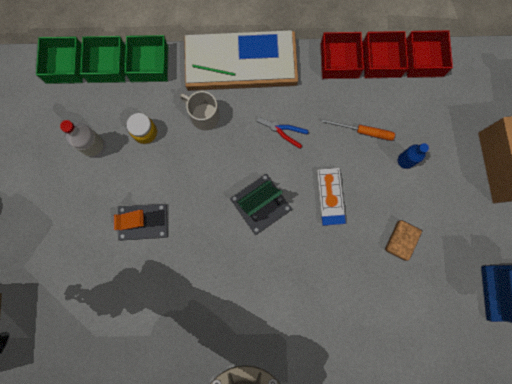

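View pics/side0.png

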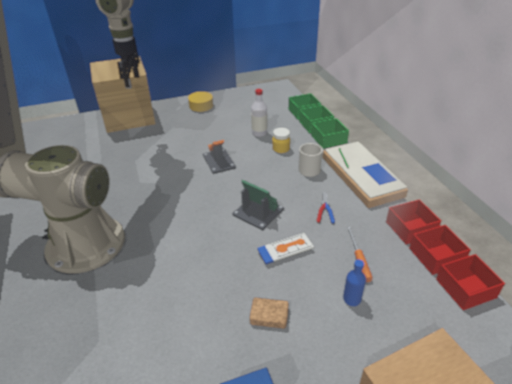

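```bash
cat > h.py <<'E'
import numpy as np, cv2
from scipy.spatial.transform import Rotation as R
def rot(q): return R.from_quat(np.r_[q[1:],q[0]])
def rays(c,uv):
    uv=np.atleast_2d(uv).astype(float)
    d=np.c_[(uv[:,0]-c['cx'])/c['fx'],(uv[:,1]-c['cy'])/c['fy'],np.ones(len(uv))]
    return rot(c['orientation']).apply(d)
def plane(c,uv,z):
    d=rays(c,uv); o=np.array(c['origin']); return o+d*((z-o[2])/d[:,2])[:,None]
def proj(c,p):
    q=rot(c['orientation']).inv().apply(np.atleast_2d(p)-c['origin'])
    return np.c_[q[:,0]/q[:,2]*c['fx']+c['cx'],q[:,1]/q[:,2]*c['fy']+c['cy']]
E
python3 - <<'E'
from h import *
im=cv2.imread("pics/top0.png")
a=cv2.resize(im[195:250,105:185],None,fx=5,fy=5,interpolation=2)
b=cv2.resize(im[165:240,225:300],None,fx=5,fy=5,interpolation=2)
c=cv2.resize(im[160:235,305:360],None,fx=5,fy=5,interpolation=2)
s=np.zeros((560,790,3),np.uint8); s[:275,:400]=a; s[:375,410:785]=b; s[280:560,:275]=c[50:330]
cv2.imwrite("pics/crop0.png",s)
from rig import manip, optics
ct=optics.calibration("top")
hsv=cv2.cvtColor(im,cv2.COLOR_BGR2HSV)
for r in [(105,195,185,250),(225,165,300,240)]:
    g=hsv[r[1]:r[3],r[0]:r[2],2]; s_=hsv[r[1]:r[3],r[0]:r[2],1]
    m=((g<72)|(s_>100)).astype(np.uint8)
    print(np.percentile(g,[5,25,50,75]))
    k=max(cv2.findContours(m,0,2)[0],key=cv2.contourArea); k=k[:,0]+[r[0],r[1]]
    print(cv2.boxPoints(cv2.minAreaRect(k.astype(np.float32))).tolist())
E
```

```text
[ 41.95  74.   111.   114.  ]
[[112.58755493164062, 206.40078735351562], [166.87548828125, 203.00778198242188], [169.0, 237.0], [114.71206665039062, 240.39300537109375]]
[ 39.  62. 109. 114.]
[[229.17245483398438, 197.9500274658203], [270.04351806640625, 169.76307678222656], [295.6035461425781, 206.8251190185547], [254.73248291015625, 235.01206970214844]]
```

View pics/crop0.png

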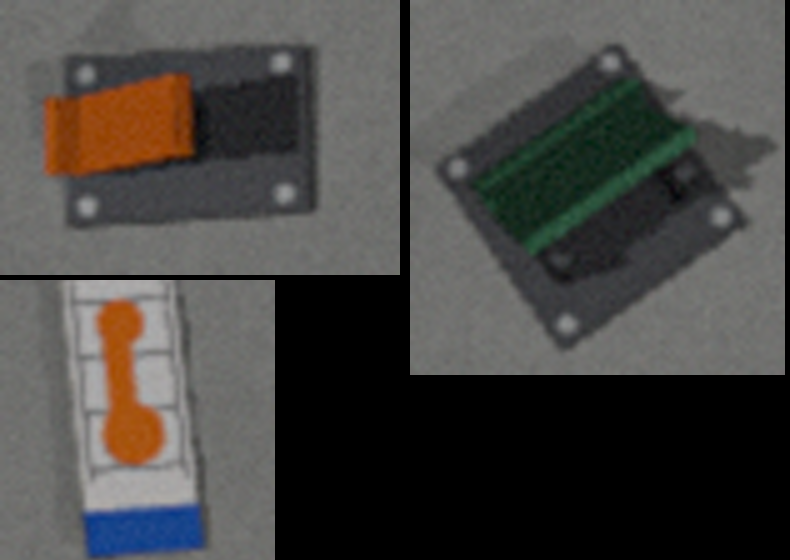

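```bash
cat > a.py <<'E'
from h import *
from rig import manip, optics
ct=optics.calibration("top"); cs=optics.calibration("side")
f=lambda p,o:(np.array(p)+.5)/5-.5+o
rs=plane(ct,f([(87,75),(282,62),(285,194),(88,207)],[105,195]),.011)  # TL TR BR BL
hs=plane(ct,f([(201,62),(47,168),(157,324),(311,216)],[225,165]),.011) # T L B R
yaw=lambda v:np.arctan2(v[1],v[0])
rc=rs.mean(0)*[1,1,0]; ry=yaw(rs[0]+rs[3]-rs[1]-rs[2])   # +x to image left
hc=hs.mean(0)*[1,1,0]; hy=yaw(hs[2]+hs[3]-hs[0]-hs[1])   # +x to image lower right
print('rest',rc,ry,'sides',np.linalg.norm(rs-np.roll(rs,-1,0),axis=1)); print('holder',hc,hy,np.linalg.norm(hs-np.roll(hs,-1,0),axis=1))
E
python3 - <<'E'
from a import *
def W(c,y,p): return R.from_euler('z',y).apply(np.array(p))+c
tp=[cv2.imread(f"pics/{n}0.png") for n in("top","side")]
sq=.5**.5
rp=[(50+s*0-t*95*sq,y,35+t*95*sq) for t in(0,1) for y in(-20,20) for s in(0,)]+[(50+14*sq,y,35+14*sq) for y in(-20,20)]
hp=[(20-t*95*.342,y,30+t*95*.94) for t in(0,1) for y in(-50,50)]
rows=[]
for (c,y,P,o) in ((rc,ry,rp,(-40,-40)),(hc,hy,hp,(-40,-40))):
    col=[]
    for im,cal,k in zip(tp,(ct,cs),(0,1)):
        big=cv2.resize(im,None,fx=5,fy=5,interpolation=2); ctr=proj(cal,c)[0]*5
        for th,clr in((0,(255,255,0)),(np.pi,(0,0,255))):
            for q in proj(cal,W(c,y+th,np.array(P)/1000)): cv2.circle(big,tuple(int(v*5+2) for v in q),3,clr,-1)
        x,yy=map(int,ctr); col.append(big[yy-190:yy+90,x-190:x+190])
    rows.append(np.hstack(col))
cv2.imwrite("pics/ov.png",np.vstack(rows))
# plate
hsv=cv2.cvtColor(tp[0],cv2.COLOR_BGR2HSV)[160:235,305:360]
m=(((hsv[...,2]>140)|(hsv[...,1]>120))*1).astype(np.uint8); m=cv2.morphologyEx(m,3,np.ones((3,3)))
k=max(cv2.findContours(m,0,2)[0],key=cv2.contourArea)[:,0]+[305,160]
w=plane(ct,k,.020)[:,:2]*1000
r=cv2.minAreaRect(w.astype(np.float32)); print('plate rect',r)
b=((hsv[...,0]>100)&(hsv[...,0]<130)&(hsv[...,1]>120)); v=np.argwhere(b)[:,::-1].mean(0)+[305,160]
print('blue',plane(ct,v,.02))
E
```

```text
rest [0.47962073 0.26589779 0.        ] 1.6213048574595632 sides [0.10388834 0.07031494 0.10389934 0.07019212]
holder [ 0.52395023 -0.04951177  0.        ] -2.5465460407645915 [0.10073452 0.10194483 0.10014475 0.10188163]
plate rect ((538.5394897460938, -236.2529754638672), (149.36631774902344, 61.056495666503906), 3.5544726848602295)
blue [[ 0.47493246 -0.24030153  0.02      ]]
```

View pics/ov.png

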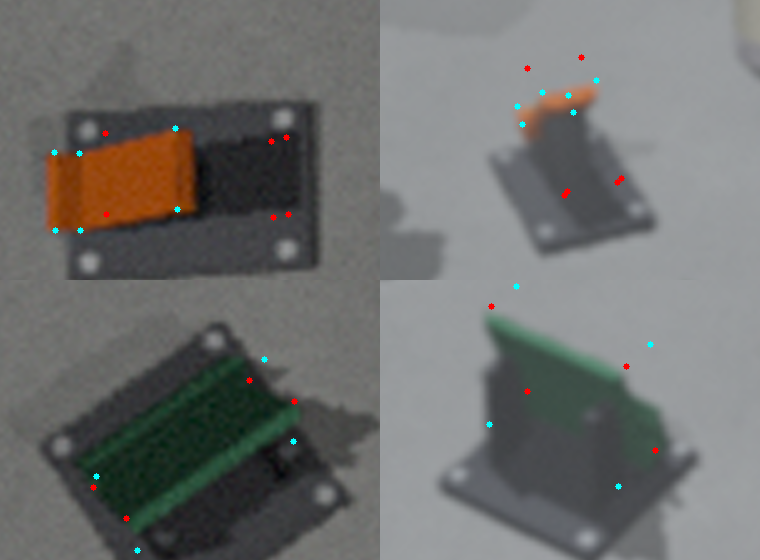

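```bash
cat >> h.py <<'E'
def goal(s,p,Rt):
    Rc=rot(s['ee_rot']); d=Rc.inv().apply(np.array(p)-s['tcp_pos']); r=(Rc.inv()*Rt).as_rotvec()
    print('shift',d.round(4),np.linalg.norm(d).round(3),'turn',r.round(3),np.linalg.norm(r).round(2))
def frame(x,z): # columns from x and z
    x=np.array(x)/np.linalg.norm(x); z=np.array(z)/np.linalg.norm(z); return R.from_matrix(np.c_[x,np.cross(z,x),z])
def pick_R(yaw): # tool x = -plate x, tool z down
    return frame([-np.cos(yaw),-np.sin(yaw),0],[0,0,-1])
E
python3 - <<'E'
from h import *
from rig import manip, optics
goal(manip.sense(),[.5385,-.2363,.16],pick_R(.063))
E
```

```text
shift [-0.588  -0.5613  0.09  ] 0.818 turn [-0.002 -0.001 -0.499] 0.5
```

```bash
echo '[-0.53, -0.505, 0, 0, 0, -0.5, 0.085, -0.53, -0.505, 0, 0, 0, -0.5, 0.085, -0.53, -0.505, 0, 0, 0, -0.5, 0.085, -0.53, -0.505, 0, 0, 0, -0.5, 0.085, -0.53, -0.505, 0, 0, 0, -0.5, 0.085, -0.53, -0.505, 0, 0, 0, -0.5, 0.085, -0.53, -0.505, 0, 0, 0, -0.5, 0.085, -0.53, -0.505, 0, 0, 0, -0.5, 0.085, -0.588, -0.561, 0.05, 0, 0, -0.5, 0.085, -0.588, -0.561, 0.09, 0, 0, -0.5, 0.085, -0.588, -0.561, 0.09, 0, 0, -0.5, 0.085, -0.588, -0.561, 0.09, 0, 0, -0.5, 0.085]' | python3 shift.py; echo '[0, 0, 0, 0, 0, 0, 0.085, 0, 0, 0, 0, 0, 0, 0.085]' | python3 shift.py; python3 - <<'E'
from h import *
from rig import manip, optics
goal(manip.sense(),[.5385,-.2363,.16],pick_R(.063)); print(manip.sense()['joints'].round(2))
c=optics.calibration("wrist"); im=optics.get_image("wrist"); cv2.imwrite("pics/w1.png",im)
E
```

```text
time_s: 1.6
tcp_pos: [0.5108, -0.1646, 0.1836]
ee_rot: [-0.0, -0.032, 0.999, 0.0]
ft_force: [0.7, 0.5, 0.4]
grip_width: 0.0847
finger_force: 0.0
time_s: 1.85
tcp_pos: [0.5099, -0.1624, 0.1838]
ee_rot: [-0.001, -0.032, 0.999, 0.001]
ft_force: [-0.1, 0.5, 0.1]
grip_width: 0.0845
finger_force: 0.0
shift [-0.0239 -0.0756  0.0236] 0.083 turn [ 0.001 -0.002  0.   ] 0.0
[-0.46  0.27 -0.18  1.12  0.   -0.52]
```

View pics/w1.png

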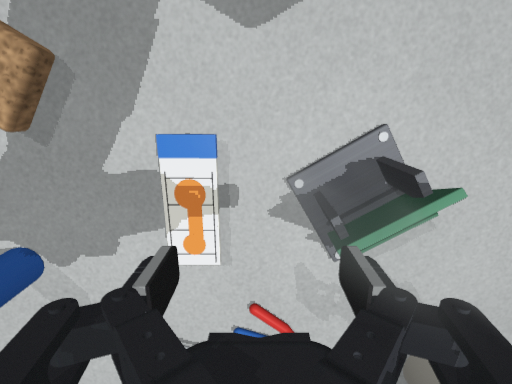

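```bash
python3 - <<'E'
from h import *
from rig import manip, optics
c=optics.calibration("wrist"); im=cv2.imread("pics/w1.png")
p=plane(c,[(157,135),(217,134),(219.5,264),(167,264)],.02); print(p.round(4))
a=p[:2].mean(0);b=p[2:].mean(0);d=b-a; print((a+b)/2,np.arctan2(d[1],d[0]),np.linalg.norm(d))
goal(manip.sense(),[.5385,-.2363,.024],pick_R(.063))
E
```

```text
[[ 0.4649 -0.2683  0.02  ]
 [ 0.46   -0.2073  0.02  ]
 [ 0.6098 -0.2014  0.02  ]
 [ 0.6138 -0.2631  0.02  ]]
[ 0.53711035 -0.23501236  0.02      ] 0.03757310873053879 0.14945500033628098
shift [-0.0237 -0.0763  0.1602] 0.179 turn [ 0.001 -0.001  0.002] 0.0
```

```bash
echo '[-0.024, -0.076, 0, 0, 0, 0, 0.085, -0.024, -0.076, 0.06, 0, 0, 0, 0.085, -0.024, -0.076, 0.12, 0, 0, 0, 0.085, -0.024, -0.076, 0.14, 0, 0, 0, 0.085, -0.024, -0.076, 0.155, 0, 0, 0, 0.085, -0.024, -0.076, 0.166, 0, 0, 0, 0.085, -0.024, -0.076, 0.166, 0, 0, 0, 0.085, -0.024, -0.076, 0.166, 0, 0, 0, 0.085]' | python3 shift.py; echo '[0, 0, 0, 0, 0, 0, 0.085, 0, 0, 0, 0, 0, 0, 0.04, 0, 0, 0, 0, 0, 0, 0.04, 0, 0, 0, 0, 0, 0, 0.04, 0, 0, 0, 0, 0, 0, 0.04, 0, 0, 0, 0, 0, 0, 0.04]' | python3 shift.py 60
```

```text
time_s: 2.9
tcp_pos: [0.5402, -0.2372, 0.0195]
ee_rot: [0.001, -0.032, 0.999, -0.001]
ft_force: [-0.4, -0.5, -0.5]
grip_width: 0.085
finger_force: 0.0
time_s: 3.65
tcp_pos: [0.5399, -0.2372, 0.0193]
ee_rot: [0.001, -0.032, 0.999, -0.0]
ft_force: [-0.6, 0.5, 5.3]
grip_width: 0.0586
finger_force: 64.9
```

```bash
cat > g.py <<'E'
from h import *
from rig import manip, optics
# refined in use
RC=np.array([.4796,.2659,0]); RY=1.6213; HC=np.array([.5240,-.0495,0]); HY=-2.5465+np.pi
def world(c,y,p): return R.from_euler('z',y).apply(p)+c
def plate_on(c,y,toe,lean): # lean = angle of plate z from vertical
    s,k=np.sin(lean),np.cos(lean)
    Rp=R.from_euler('z',y)*R.from_matrix(np.c_[[k,0,-s],[0,1,0],[s,0,k]])
    return world(c,y,toe),Rp
def tcp_for(foot,Rp,g,off,Rt_in_plate): # g: TCP in plate frame, off: plate-frame gap
    return foot+Rp.apply(np.array(g)-[.075,0,0]+off), Rp*Rt_in_plate
G1=R.from_matrix(np.c_[[-1,0,0],[0,1,0],[0,0,-1]])  # tool x=-px, z=-pz
G2=R.from_matrix(np.c_[[0,0,-1],[0,1,0],[1,0,0]])   # tool x=-pz, z=px
rest=lambda:plate_on(RC,RY,[.05,0,.035],np.pi/4)
hold=lambda:plate_on(HC,HY,[.02,0,.03],np.pi/2-np.radians(20))
E
python3 - <<'E'
from g import *
s=manip.sense()
for o in ([0,0,.1],[-.01,0,.05]):
    p,Rt=tcp_for(*rest(),[.002,0,.0073],np.array(o),G1); print(p); goal(s,p,Rt)
E
echo '[0, 0, -0.05, 0, 0, 0, 0.04, 0, 0, -0.1, 0, 0, 0, 0.04, 0, 0, -0.15, 0, 0, 0, 0.04, 0, 0, -0.2, 0, 0, 0, 0.04, 0, 0, -0.23, 0, 0, 0, 0.04, 0, 0, -0.23, 0, 0, 0, 0.04]' | python3 shift.py
python3 - <<'E'
from g import *
s=manip.sense()
for o in ([0,0,.1],[-.01,0,.05]):
    p,Rt=tcp_for(*rest(),[.002,0,.0073],np.array(o),G1); goal(s,p,Rt)
E
```

```text
[0.47585151 0.34005909 0.16249135]
shift [ 0.0267  0.5801 -0.1436] 0.598 turn [ 0.607  0.618 -1.47 ] 1.71
[0.47799328 0.29768677 0.13420708]
shift [ 0.0273  0.5376 -0.1153] 0.551 turn [ 0.607  0.618 -1.47 ] 1.71
time_s: 4.4
tcp_pos: [0.5406, -0.2377, 0.2509]
ee_rot: [0.002, -0.032, 0.999, -0.001]
ft_force: [0.4, -0.6, -2.8]
grip_width: 0.0582
finger_force: 65.8
shift [0.0279 0.5809 0.0866] 0.588 turn [ 0.604  0.618 -1.472] 1.71
shift [0.0286 0.5386 0.115 ] 0.551 turn [ 0.604  0.618 -1.472] 1.71
```

```bash
echo '[0, 0.35, 0, 0.6, 0.618, -1.47, 0.04, 0, 0.35, 0, 0.6, 0.618, -1.47, 0.04, 0.02, 0.4, 0, 0.6, 0.618, -1.47, 0.04, 0.02, 0.45, 0, 0.6, 0.618, -1.47, 0.04, 0.02, 0.5, 0, 0.6, 0.618, -1.47, 0.04, 0.02, 0.58, 0, 0.6, 0.618, -1.47, 0.04, 0.028, 0.581, 0, 0.6, 0.618, -1.47, 0.04, 0.028, 0.581, 0, 0.604, 0.618, -1.472, 0.04, 0.028, 0.581, 0.04, 0.604, 0.618, -1.472, 0.04, 0.028, 0.581, 0.0866, 0.604, 0.618, -1.472, 0.04, 0.028, 0.581, 0.0866, 0.604, 0.618, -1.472, 0.04, 0.028, 0.581, 0.0866, 0.604, 0.618, -1.472, 0.04]' | python3 shift.py
echo '[0, 0, 0, 0, 0, 0, 0.04]' | python3 shift.py
python3 - <<'E'
from g import *
s=manip.sense(); print(s['joints'].round(2))
for o in ([0,0,.1],[-.01,0,.04]):
    p,Rt=tcp_for(*rest(),[.002,0,.0073],np.array(o),G1); goal(s,p,Rt)
E
```

```text
time_s: 5.9
tcp_pos: [0.474, 0.3402, 0.1613]
ee_rot: [0.265, 0.67, -0.636, 0.275]
ft_force: [-0.3, -0.2, -1.1]
grip_width: 0.0582
finger_force: 65.8
time_s: 6.02
tcp_pos: [0.4753, 0.3401, 0.164]
ee_rot: [0.263, 0.67, -0.637, 0.275]
ft_force: [-0.5, -0.3, -0.8]
grip_width: 0.058
finger_force: 65.8
[ 0.74  0.83  0.45  1.75 -0.57 -0.71]
shift [-0.001  -0.0006  0.0011] 0.002 turn [0.002 0.004 0.   ] 0.0
shift [ 0.0093 -0.0007  0.0611] 0.062 turn [0.002 0.004 0.   ] 0.0
```

```bash
echo '[0.009, 0, 0.04, 0, 0, 0, 0.04, 0.009, 0, 0.075, 0, 0, 0, 0.04, 0.009, 0, 0.075, 0, 0, 0, 0.04]' | python3 shift.py
python3 - <<'E'
from g import *
s=manip.sense(); w=optics.get_image("wrist");t=optics.get_image("top");d=optics.get_image("side")
b=cv2.resize(t[180:260,90:190],None,fx=4,fy=4,interpolation=2); e=cv2.resize(d[100:180,170:270],None,fx=4,fy=4,interpolation=2)
w=cv2.resize(w,(360,270)); o=np.zeros((600,800,3),np.uint8); o[:320,:400]=b;o[:320,400:]=e;o[325:595,:360]=w
cv2.imwrite("pics/r1.png",o)
p,Rt=tcp_for(*rest(),[.002,0,.0073],np.array([0,0,0]),G1); goal(s,p,Rt)
E
```

```text
time_s: 6.4
tcp_pos: [0.4771, 0.2789, 0.1161]
ee_rot: [0.265, 0.669, -0.638, 0.275]
ft_force: [-0.8, -0.5, -1.3]
grip_width: 0.0584
finger_force: 65.7
shift [-0.0103 -0.0019  0.024 ] 0.026 turn [0.006 0.003 0.   ] 0.01
```

View pics/r1.png

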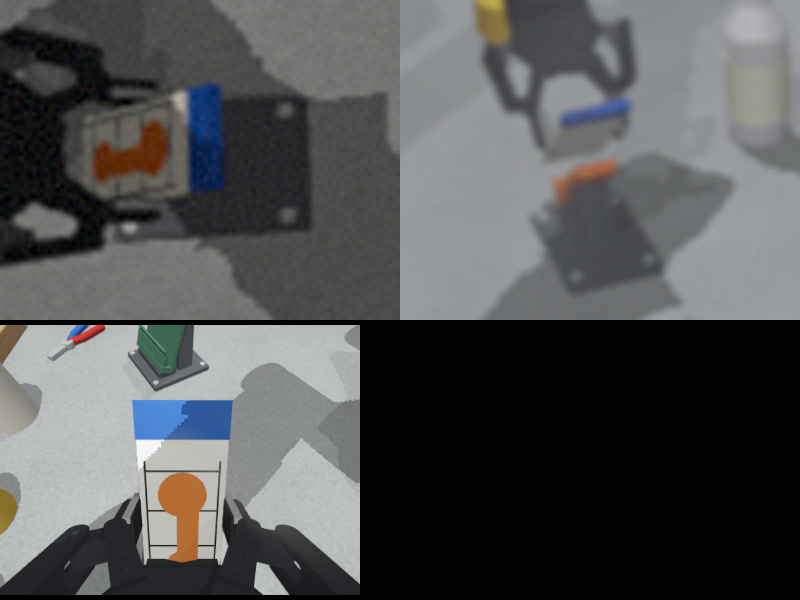

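```bash
echo '[0, -0.001, 0.008, 0, 0, 0, 0.04, 0, -0.001, 0.014, 0, 0, 0, 0.04, 0, -0.001, 0.017, 0, 0, 0, 0.04, 0, -0.001, 0.02, 0, 0, 0, 0.04, 0, -0.001, 0.02, 0, 0, 0, 0.04]' | python3 shift.py; echo '[-0.003, 0, 0, 0, 0, 0, 0.04, -0.006, 0, 0.001, 0, 0, 0, 0.04, -0.008, 0, 0.002, 0, 0, 0, 0.04, -0.008, 0, 0.002, 0, 0, 0, 0.04]' | python3 shift.py
python3 - <<'E'
from g import *
s=manip.sense()
p,Rt=tcp_for(*rest(),[.002,0,.0073],np.array([0,0,0]),G1); goal(s,p,Rt); print(rot(s['ee_rot']).inv().apply(s['ft_force']))
E
```

```text
time_s: 7.18
tcp_pos: [0.4786, 0.2677, 0.1006]
ee_rot: [0.264, 0.671, -0.636, 0.275]
ft_force: [-0.2, -0.7, -1.5]
grip_width: 0.0583
finger_force: 65.8
time_s: 7.68
tcp_pos: [0.4783, 0.2721, 0.0935]
ee_rot: [0.264, 0.671, -0.636, 0.275]
ft_force: [-0.5, -0.2, -1.0]
grip_width: 0.0581
finger_force: 65.8
shift [ 0.0007 -0.0009  0.0032] 0.003 turn [0.003 0.002 0.004] 0.0
[-0.63575277  0.50264129  0.83270497]
```

```bash
for i in 1 2; do echo '[0, 0, 0.002, 0, 0, 0, 0.04, 0, 0, 0.002, 0, 0, 0, 0.04]' | python3 shift.py | egrep 'tcp|ft_f'; done;  echo '[-0.002, 0, 0, 0, 0, 0, 0.04, -0.002, 0, 0, 0, 0, 0, 0.04]' | python3 shift.py| egrep 'tcp|ft_f'
```

```text
tcp_pos: [0.4785, 0.2705, 0.0923]
ft_force: [0.8, 0.3, -1.5]
tcp_pos: [0.4786, 0.2702, 0.092]
ft_force: [-2.4, 5.8, 3.3]
tcp_pos: [0.4787, 0.2706, 0.0916]
ft_force: [-2.5, 1.7, 8.7]
```

```bash
echo '[-0.003, 0, -0.001, 0, 0, 0, 0.04, -0.003, 0, -0.001, 0, 0, 0, 0.04]' | python3 shift.py| egrep 'tcp|ft_f'; python3 - <<'E'
from g import *
s=manip.sense()
p,Rt=tcp_for(*rest(),[.002,0,.0073],np.array([0,0,0]),G1); goal(s,p,Rt); print(rot(s['ee_rot']).inv().apply(s['ft_force']))
E
```

```text
tcp_pos: [0.4787, 0.2708, 0.0916]
ft_force: [-1.0, -9.8, 13.6]
shift [ 0.0011 -0.0007  0.0008] 0.002 turn [ 0.001 -0.004  0.004] 0.01
[16.49516035  1.60721375 -2.69755197]
```

```bash
echo '[0.002, 0, 0, 0, 0, 0, 0.085, 0.002, 0, 0, 0, 0, 0, 0.085, 0.002, 0, 0, 0, 0, 0, 0.085, 0.002, 0, 0, 0, 0, 0, 0.085, 0.002, 0, -0.02, 0, 0, 0, 0.085, 0.002, 0, -0.06, 0, 0, 0, 0.085, 0.002, 0, -0.12, 0, 0, 0, 0.085, 0.002, 0, -0.16, 0, 0, 0, 0.085, 0.002, 0, -0.16, 0, 0, 0, 0.085, 0.002, 0, -0.16, 0, 0, 0, 0.085]' | python3 shift.py
python3 - <<'E'
from g import *
s=manip.sense(); c=optics.calibration("wrist"); w=optics.get_image("wrist")
cv2.imwrite("pics/r2.png",w)
f,Rp=rest()
for n,o in(("hover",[-.12,0,0]),("grip",[0,0,0])):
    p,Rt=tcp_for(f,Rp,[-.053,0,.004],np.array(o),G2); print(n,p); goal(s,p,Rt)
pts=f+Rp.apply([[-.15,y,.008] for y in(-.03,.03)]+[[-.126,y,.008] for y in(-.03,.03)]+[[0,y,.008] for y in(-.03,.03)]); print(proj(c,pts).round(1).tolist())
E
```

```text
time_s: 9.93
tcp_pos: [0.473, 0.3846, 0.2017]
ee_rot: [0.265, 0.671, -0.636, 0.275]
ft_force: [0.8, 0.4, -0.7]
grip_width: 0.085
finger_force: 0.0
hover [0.48578579 0.14352218 0.21319091]
shift [ 0.1791 -0.0003  0.1622] 0.242 turn [ 5.000e-03 -1.569e+00  1.000e-03] 1.57
grip [0.48150223 0.2282668  0.1283381 ]
shift [ 0.0591 -0.0008  0.1625] 0.173 turn [ 5.000e-03 -1.569e+00  1.000e-03] 1.57
[[226.5, 104.4], [288.6, 104.7], [227.2, 129.9], [287.7, 130.1], [230.6, 244.5], [283.7, 244.6]]
```

View pics/r2.png

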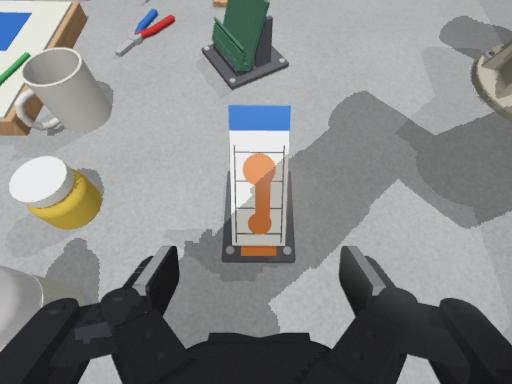

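```bash
echo '[0.06, 0, 0, 0, -0.18, 0, 0.085, 0.12, 0, 0, 0, -0.36, 0, 0.085, 0.18, 0, 0, 0, -0.54, 0, 0.085, 0.18, 0, 0.02, 0, -0.72, 0, 0.085, 0.18, 0, 0.04, 0, -0.9, 0, 0.085, 0.18, 0, 0.06, 0, -1.08, 0, 0.085, 0.18, 0, 0.08, 0, -1.26, 0, 0.085, 0.18, 0, 0.1, 0, -1.44, 0, 0.085, 0.18, 0, 0.13, 0.005, -1.57, 0, 0.085, 0.18, 0, 0.162, 0.005, -1.57, 0, 0.085, 0.18, 0, 0.162, 0.005, -1.57, 0, 0.085, 0.18, 0, 0.162, 0.005, -1.57, 0, 0.085]' | python3 shift.py
echo '[0, 0, 0, 0, 0, 0, 0.085, 0, 0, 0, 0, 0, 0, 0.085]' | python3 shift.py
python3 - <<'E'
from g import *
s=manip.sense(); c=optics.calibration("wrist"); w=optics.get_image("wrist")
print(s['joints'].round(2))
cv2.imwrite("pics/r3.png",w)
f,Rp=rest()
for n,o in(("hover",[-.12,0,0]),("grip",[0,0,0])):
    p,Rt=tcp_for(f,Rp,[-.053,0,.004],np.array(o),G2); goal(s,p,Rt)
pts=f+Rp.apply([[-.15,y,.008] for y in(-.03,.03)]+[[-.126,y,.008] for y in(-.03,.03)]+[[0,y,.008] for y in(-.03,.03)]); print(proj(c,pts).round(1).tolist())
b=cv2.inRange(cv2.cvtColor(w,40),(100,120,40),(130,255,255))
k=max(cv2.findContours(b,0,2)[0],key=cv2.contourArea); print(cv2.boundingRect(k),cv2.boxPoints(cv2.minAreaRect(k)).round(1).tolist())
E
```

```text
time_s: 11.48
tcp_pos: [0.485, 0.1434, 0.2152]
ee_rot: [-0.264, 0.669, -0.636, -0.278]
ft_force: [-0.5, -0.4, 0.0]
grip_width: 0.0852
finger_force: 0.0
time_s: 11.72
tcp_pos: [0.4855, 0.1441, 0.2159]
ee_rot: [-0.265, 0.67, -0.635, -0.277]
ft_force: [-0.4, 0.8, 0.7]
grip_width: 0.0849
finger_force: 0.0
[-0.27  0.32 -0.26  1.3   0.74 -2.02]
shift [ 0.0024 -0.0002  0.0015] 0.003 turn [-0.     0.001  0.003] 0.0
shift [ 0.0025 -0.0002  0.1215] 0.122 turn [-0.     0.001  0.003] 0.0
[[222.7, 204.5], [293.2, 204.7], [225.9, 196.1], [290.1, 196.3], [236.3, 168.6], [280.2, 168.8]]
(163, 251, 182, 98) [[163.0, 251.0], [344.0, 251.0], [344.0, 348.0], [163.0, 348.0]]
```

```bash
echo '[0.0025, 0, 0.05, 0, 0, 0, 0.085, 0.0025, 0, 0.09, 0, 0, 0, 0.085, 0.0025, 0, 0.11, 0, 0, 0, 0.085, 0.0025, 0, 0.1215, 0, 0, 0, 0.085, 0.0025, 0, 0.1215, 0, 0, 0, 0.085, 0.0025, 0, 0.1215, 0, 0, 0, 0.085, 0.0025, 0, 0.1215, 0, 0, 0, 0.085]' | python3 shift.py
python3 - <<'E'
from g import *
s=manip.sense()
f,Rp=rest()
p,Rt=tcp_for(f,Rp,[-.053,0,.004],np.zeros(3),G2); goal(s,p,Rt)
w=optics.get_image("wrist");d=optics.get_image("side"); e=cv2.resize(d[100:180,170:270],None,fx=4,fy=4,interpolation=2)
w=cv2.resize(w,(400,300)); cv2.imwrite("pics/r4.png",np.hstack([w,e[:300]]))
E
```

```text
time_s: 12.65
tcp_pos: [0.482, 0.2269, 0.1281]
ee_rot: [-0.265, 0.669, -0.636, -0.277]
ft_force: [0.1, 0.1, 0.1]
grip_width: 0.0851
finger_force: 0.0
shift [-0.0011  0.0004  0.0008] 0.001 turn [-0.001  0.002  0.001] 0.0
```

View pics/r4.png

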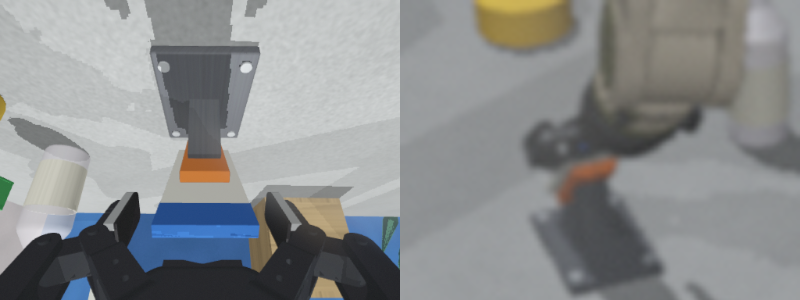

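```bash
echo '[0, 0, 0, 0, 0, 0, 0.04, 0, 0, 0, 0, 0, 0, 0.04, 0, 0, 0, 0, 0, 0, 0.04, 0, 0, 0, 0, 0, 0, 0.04, 0, 0, 0, 0, 0, 0, 0.04, 0, 0, 0, 0, 0, 0, 0.04]' | python3 shift.py 70; echo '[-0.01, 0, -0.005, 0, 0, 0, 0.04, -0.03, 0, -0.02, 0, 0, 0, 0.04, -0.06, 0, -0.05, 0, 0, 0, 0.04, -0.09, 0, -0.09, 0, 0, 0, 0.04, -0.12, 0, -0.12, 0, 0, 0, 0.04, -0.12, 0, -0.12, 0, 0, 0, 0.04]' | python3 shift.py
python3 - <<'E'
from g import *
s=manip.sense(); print(s['joints'].round(2))
f,Rp=hold()
for o in([-.1,0,.02],[-.03,0,.005]):
    p,Rt=tcp_for(f,Rp,[-.053,0,.004],np.array(o),G2); print(p); goal(s,p,Rt)
E
```

```text
time_s: 13.5
tcp_pos: [0.4814, 0.227, 0.1279]
ee_rot: [-0.264, 0.669, -0.636, -0.278]
ft_force: [-1.1, -4.9, 5.0]
grip_width: 0.0588
finger_force: 73.4
time_s: 14.25
tcp_pos: [0.4825, 0.2273, 0.3009]
ee_rot: [-0.266, 0.671, -0.635, -0.275]
ft_force: [0.1, 0.6, -2.8]
grip_width: 0.0592
finger_force: 75.4
[-0.11  0.21 -0.18  1.33  0.78 -1.79]
[ 0.49466222 -0.06936041  0.2524584 ]
shift [ 0.244   0.0034 -0.176 ] 0.301 turn [0.551 0.402 0.876] 1.11
[ 0.50281568 -0.06384087  0.18154962]
shift [ 0.2906 -0.0045 -0.1222] 0.315 turn [0.551 0.402 0.876] 1.11
```

```bash
echo '[0.217, 0.003, -0.216, 0.55, 0.4, 0.876, 0.04, 0.217, 0.003, -0.216, 0.551, 0.402, 0.876, 0.04, 0.217, 0.003, -0.216, 0.551, 0.402, 0.876, 0.04, 0.217, 0.003, -0.216, 0.551, 0.402, 0.876, 0.04, 0.217, 0.003, -0.216, 0.551, 0.402, 0.876, 0.04, 0.217, 0.003, -0.216, 0.551, 0.402, 0.876, 0.04, 0.217, 0.003, -0.216, 0.551, 0.402, 0.876, 0.04, 0.217, 0.003, -0.216, 0.551, 0.402, 0.876, 0.04]' | python3 shift.py
echo '[0, 0, 0, 0, 0, 0, 0.04, 0, 0, 0, 0, 0, 0, 0.04]' | python3 shift.py
python3 - <<'E'
from g import *
s=manip.sense(); c=optics.calibration("wrist"); w=optics.get_image("wrist"); t=optics.get_image("top"); d=optics.get_image("side")
cv2.imwrite("pics/w5.png",w); cv2.imwrite("pics/t5.png",t); np.save("c5.npy",c,allow_pickle=True)
e=cv2.resize(d[140:240,210:310],None,fx=3,fy=3,interpolation=2)
cv2.imwrite("pics/v5.png",np.hstack([cv2.resize(w,(500,375))[:300],e]))
f,Rp=hold()
for o in([-.1,0,.02],[-.03,0,.005]):
    p,Rt=tcp_for(f,Rp,[-.053,0,.004],np.array(o),G2); print(p); goal(s,p,Rt)
h=.05
pts=[[x,y,.011] for x in(-h,h) for y in(-h,h)]+[[.02-.095*.342,y,.03+.095*.94] for y in(-h,h)]+[[.02,y,.03] for y in(-h,h)]
print(proj(c,world(HC,HY,pts)).round(0).tolist())
E
```

```text
time_s: 15.25
tcp_pos: [0.4932, -0.0778, 0.2951]
ee_rot: [0.162, -0.29, 0.942, 0.053]
ft_force: [-1.3, -0.8, -2.0]
grip_width: 0.059
finger_force: 76.6
time_s: 15.5
tcp_pos: [0.4938, -0.0787, 0.2955]
ee_rot: [0.163, -0.289, 0.942, 0.052]
ft_force: [0.3, 0.0, -2.0]
grip_width: 0.0587
finger_force: 76.6
[ 0.49466222 -0.06936041  0.2524584 ]
shift [0.0089 0.007  0.0426] 0.044 turn [ 0.005 -0.006 -0.001] 0.01
[ 0.50281568 -0.06384087  0.18154962]
shift [0.0235 0.0066 0.1126] 0.115 turn [ 0.005 -0.006 -0.001] 0.01
[[225.0, 87.0], [301.0, 87.0], [229.0, 155.0], [295.0, 155.0], [218.0, 152.0], [311.0, 152.0], [227.0, 143.0], [298.0, 143.0]]
```

View pics/v5.png

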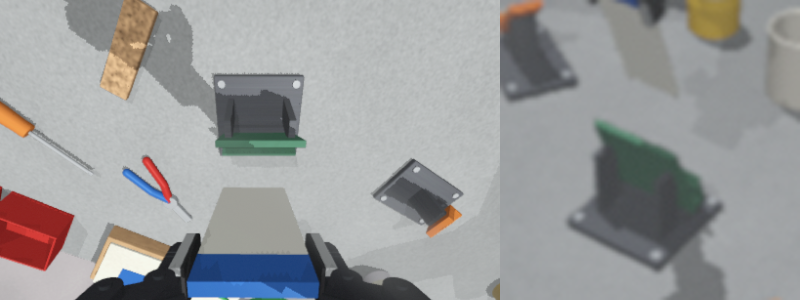

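```bash
sed -i 's/^HC_//; /^RC=/a HC=np.array([.5240,-.0495,0])+R.from_euler("z",-2.5465+np.pi).apply([0,.0015,0])' g.py; sed -i 's/; HC=np.array(\[.5240,-.0495,0\]); HY/; HY/' g.py
python3 - <<'E'
from g import *
s=manip.sense();f,Rp=hold()
for o in([-.1,0,.015],[-.035,0,.008]):
    p,Rt=tcp_for(f,Rp,[-.053,0,.004],np.array(o),G2); goal(s,p,Rt)
E
```

```text
shift [0.014  0.0086 0.0428] 0.046 turn [ 0.004 -0.006 -0.001] 0.01
shift [0.0206 0.0084 0.1079] 0.11 turn [ 0.004 -0.006 -0.001] 0.01
```

```bash
echo '[0.014, 0.0085, 0, 0.004, -0.006, 0, 0.04, 0.014, 0.0085, 0.02, 0.004, -0.006, 0, 0.04, 0.014, 0.0085, 0.043, 0.004, -0.006, 0, 0.04, 0.016, 0.0085, 0.06, 0.004, -0.006, 0, 0.04, 0.018, 0.0085, 0.08, 0.004, -0.006, 0, 0.04, 0.0205, 0.0085, 0.095, 0.004, -0.006, 0, 0.04, 0.0205, 0.0085, 0.108, 0.004, -0.006, 0, 0.04, 0.0205, 0.0085, 0.108, 0.004, -0.006, 0, 0.04]' | python3 shift.py
echo '[0, 0, 0, 0, 0, 0, 0.04]' | python3 shift.py|grep ft_f
python3 - <<'E'
from g import *
s=manip.sense();f,Rp=hold()
for o in([-.035,0,.008],[0,0,0]):
    p,Rt=tcp_for(f,Rp,[-.053,0,.004],np.array(o),G2); goal(s,p,Rt)
c=optics.calibration("wrist"); w=optics.get_image("wrist"); d=optics.get_image("side")
e=cv2.resize(d[150:250,210:310],None,fx=3,fy=3,interpolation=2)
cv2.imwrite("pics/v6.png",np.hstack([cv2.resize(w,(500,375))[:300],e]))
E
```

```text
time_s: 16.65
tcp_pos: [0.5025, -0.0614, 0.1865]
ee_rot: [0.166, -0.288, 0.942, 0.052]
ft_force: [0.5, 0.5, -1.3]
grip_width: 0.0589
finger_force: 76.7
ft_force: [-0.3, -1.2, -1.7]
shift [0.0005 0.0002 0.0005] 0.001 turn [-0.001  0.001 -0.001] 0.0
shift [0.0086 0.0002 0.0355] 0.037 turn [-0.001  0.001 -0.001] 0.0
```

View pics/v6.png

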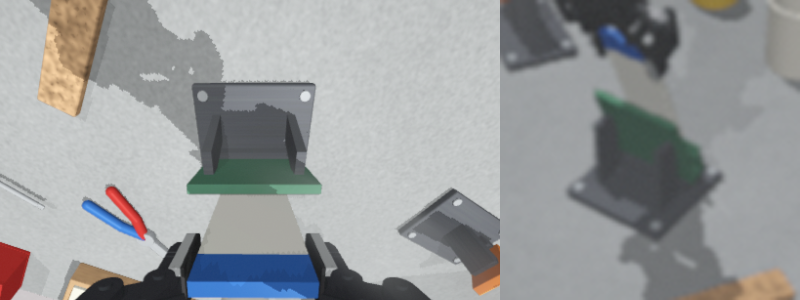

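```bash
echo '[0.001, 0, 0.004, 0, 0, 0, 0.04, 0.002, 0, 0.008, 0, 0, 0, 0.04, 0.004, 0, 0.012, 0, 0, 0, 0.04, 0.004, 0, 0.012, 0, 0, 0, 0.04]' | python3 shift.py|grep ft_f; for i in 1 2 3; do echo '[0.0015, 0, 0, 0, 0, 0, 0.04, 0.0015, 0, 0, 0, 0, 0, 0.04]' | python3 shift.py |egrep 'tcp|ft_f'; python3 -c "
from g import *
s=manip.sense();print('tool f',rot(s['ee_rot']).inv().apply(s['ft_force']).round(1))
f,Rp=hold(); goal(s,*tcp_for(f,Rp,[-.053,0,.004],np.zeros(3),G2))"; done
```

```text
ft_force: [-22.0, -2.2, 43.1]
tcp_pos: [0.5036, -0.0621, 0.1805]
ft_force: [-20.5, -0.4, 41.9]
tool f [  1.4  10.9 -45.3]
shift [0.0064 0.0006 0.0284] 0.029 turn [-0.004  0.008 -0.   ] 0.01
tcp_pos: [0.5029, -0.0626, 0.1801]
ft_force: [-19.4, 0.4, 40.5]
tool f [  0.6  11.  -43.5]
shift [0.0055 0.0007 0.0283] 0.029 turn [-0.004  0.009  0.   ] 0.01
tcp_pos: [0.5022, -0.0631, 0.1798]
ft_force: [-16.6, 2.0, 39.9]
tool f [ -2.2  10.8 -41.8]
shift [0.0046 0.0007 0.0284] 0.029 turn [-0.004  0.011  0.001] 0.01
```

```bash
echo '[0, 0, -0.01, 0, 0, 0, 0.04, 0, 0, -0.01, 0, 0, 0, 0.04, 0, 0, -0.01, 0, 0, 0, 0.04]' | python3 shift.py|grep ft_f; cat > q.py <<'E'
from g import *
s=manip.sense();print('tool f',rot(s['ee_rot']).inv().apply(s['ft_force']).round(1))
f,Rp=hold(); goal(s,*tcp_for(f,Rp,[-.053,0,.004],np.zeros(3),G2))
E
python3 q.py;  for i in 1 2 3 ; do echo '[0.0015, 0, 0, 0, 0, 0, 0.04, 0.0015, 0, 0, 0, 0, 0, 0.04]' | python3 shift.py >/dev/null; python3 q.py; done
```

```text
ft_force: [0.6, 1.2, -2.1]
tool f [-0.4  0.7  2.3]
shift [-0.0008 -0.0004  0.0324] 0.032 turn [ 0.    -0.    -0.002] 0.0
tool f [ 0.6 -0.   1.3]
shift [-0.0023 -0.0005  0.0324] 0.033 turn [ 0.001 -0.    -0.002] 0.0
tool f [ 1.6 -0.   1.2]
shift [-0.0034 -0.0001  0.033 ] 0.033 turn [-0.     0.    -0.002] 0.0
tool f [-3.2 -0.1  3. ]
shift [-0.0041 -0.0001  0.0332] 0.033 turn [-0.     0.002 -0.001] 0.0
```

```bash
echo '[-0.0005, 0, 0.003, 0, 0, 0, 0.04, -0.0005, 0, 0.006, 0, 0, 0, 0.04, -0.0005, 0, 0.006, 0, 0, 0, 0.04]' | python3 shift.py >/dev/null; python3 q.py;  for i in 1 2 3 4; do echo '[0, 0, 0.003, 0, 0, 0, 0.04, 0, 0, 0.003, 0, 0, 0, 0.04]' | python3 shift.py >/dev/null; python3 q.py; done
```

```text
tool f [-3.1 -2.   3.8]
shift [-0.0039  0.0003  0.027 ] 0.027 turn [-0.001  0.001 -0.001] 0.0
tool f [-3.5 -1.2  3.7]
shift [-0.004   0.0002  0.024 ] 0.024 turn [-0.001  0.001 -0.001] 0.0
tool f [-4.6 -2.1  3.2]
shift [-0.004   0.0001  0.021 ] 0.021 turn [-0.001  0.001 -0.001] 0.0
tool f [-5.  -2.   3.1]
shift [-0.004  0.     0.018] 0.018 turn [-0.001  0.001 -0.001] 0.0
tool f [-6.2 -1.5  1.2]
shift [-0.004   0.      0.0149] 0.015 turn [-0.001  0.001 -0.001] 0.0
```

```bash
echo '[-0.0005, 0, 0.0025, 0, 0, 0, 0.04, -0.0005, 0, 0.0025, 0, 0, 0, 0.04]' | python3 shift.py >/dev/null; python3 q.py;  for i in 1 2 3 4; do echo '[0, 0, 0.0025, 0, 0, 0, 0.04, 0, 0, 0.0025, 0, 0, 0, 0.04]' | python3 shift.py >/dev/null; python3 q.py; done
```

```text
tool f [-4.9 -1.7  2.4]
shift [-0.0039 -0.0001  0.0123] 0.013 turn [-0.     0.    -0.002] 0.0
tool f [-4.9 -1.2  0.7]
shift [-0.0039 -0.0002  0.0098] 0.011 turn [-0.     0.    -0.002] 0.0
tool f [-5. -1.  2.]
shift [-0.0038 -0.0001  0.0073] 0.008 turn [-0.     0.001 -0.002] 0.0
tool f [-4.5 -1.2  2.3]
shift [-0.0038 -0.0001  0.0049] 0.006 turn [-0.     0.001 -0.002] 0.0
tool f [-5.3 -1.4  2. ]
shift [-0.0038 -0.0001  0.0024] 0.004 turn [-0.     0.001 -0.002] 0.0
```

```bash
for i in 1 2 3; do echo '[0, 0, 0.0015, 0, 0, 0, 0.04, 0, 0, 0.0015, 0, 0, 0, 0.04]' | python3 shift.py >/dev/null; python3 q.py; done
```

```text
tool f [ -2.1   1.6 -10.9]
shift [-0.0037 -0.0001  0.002 ] 0.004 turn [-0.001  0.001 -0.002] 0.0
tool f [ -0.5   5.3 -25.5]
shift [-0.0034 -0.0001  0.0019] 0.004 turn [-0.002  0.001 -0.002] 0.0
tool f [  1.7   8.8 -40.9]
shift [-0.0029 -0.0001  0.0018] 0.003 turn [-0.002  0.002 -0.002] 0.0
```

```bash
echo '[0.0005, 0, -0.0025, 0, 0, 0, 0.04, 0.0005, 0, -0.0025, 0, 0, 0, 0.04, 0.0005, 0, -0.0025, 0, 0, 0, 0.04]' | python3 shift.py; python3 q.py; echo '[0, 0, 0, 0, 0, 0, 0.085, 0, 0, 0, 0, 0, 0, 0.085, 0, 0, 0, 0, 0, 0, 0.085, 0, 0, 0, 0, 0, 0, 0.085, 0, 0, 0, 0, 0, 0, 0.085, 0, 0, 0, 0, 0, 0, 0.085]' | python3 shift.py; python3 q.py
```

```text
time_s: 23.0
tcp_pos: [0.503, -0.0617, 0.1522]
ee_rot: [0.167, -0.288, 0.942, 0.051]
ft_force: [-5.5, 1.5, 16.4]
grip_width: 0.0588
finger_force: 78.3
tool f [ -2.2   4.3 -16.7]
shift [-0.0038 -0.0001  0.0019] 0.004 turn [-0.001  0.001 -0.002] 0.0
time_s: 23.75
tcp_pos: [0.503, -0.0618, 0.1507]
ee_rot: [0.166, -0.288, 0.942, 0.051]
ft_force: [0.3, 0.4, 0.2]
grip_width: 0.085
finger_force: 0.0
tool f [-0.5  0.2 -0.1]
shift [-0.0044 -0.0001  0.0005] 0.004 turn [-0.     0.    -0.002] 0.0
```

Released; retreat along the tool axis and measure the plate in the top and wrist images.

```bash
echo '[0, 0, -0.03, 0, 0, 0, 0.085, 0, 0, -0.06, 0, 0, 0, 0.085, 0, 0, -0.1, 0, 0, 0, 0.085, 0, 0, -0.14, 0, 0, 0, 0.085, 0, 0, -0.14, 0, 0, 0, 0.085, 0, 0, -0.14, 0, 0, 0, 0.085]' | python3 shift.py
python3 - <<'E'
from g import *
s=manip.sense()
f,Rp=hold()
for n in("wrist","side"):
    c=optics.calibration(n); w=optics.get_image(n); cv2.imwrite(f"pics/end_{n}.png",w)
    exp=proj(c,f+Rp.apply([[-.15,-.03,z] for z in (0,.008)]+[[-.15,.03,z] for z in(0,.008)]+[[-.126,y,0] for y in(-.03,.03)]))
    print(n,exp.round(0).tolist())
    b=cv2.inRange(cv2.cvtColor(w,40),(105,130,50),(125,255,255))
    x0,y0=exp.min(0).astype(int)-15; x1,y1=exp.max(0).astype(int)+15
    y0=max(y0,0); x0=max(x0,0); k=cv2.findContours(b[y0:y1,x0:x1],0,2)[0]
    if k:
        k=max(k,key=cv2.contourArea)[:,0]+[x0,y0]; print(cv2.contourArea(k),cv2.approxPolyDP(k,3,True)[:,0].tolist())
E
```

```text
time_s: 24.5
tcp_pos: [0.4631, -0.0885, 0.2818]
ee_rot: [0.166, -0.288, 0.942, 0.051]
ft_force: [-0.5, -0.1, -1.0]
grip_width: 0.0849
finger_force: 0.0
wrist [[225.0, 197.0], [226.0, 206.0], [291.0, 197.0], [291.0, 206.0], [228.0, 190.0], [288.0, 190.0]]
736.5 [[227, 203], [291, 203], [291, 196], [274, 195], [272, 190], [230, 189]]
side [[260.0, 177.0], [261.0, 175.0], [243.0, 169.0], [244.0, 167.0], [261.0, 181.0], [245.0, 174.0]]
40.5 [[244, 171], [260, 180]]
```

```bash
python3 -c "
from rig import manip, optics
print(manip.close_job())"
```

```text
the job is handed in; nothing more can be done
None
```

The job is handed in: after the regrip on the orange rest, the plate stands released in the green holder, blue end up, with its foot on the slot floor and its back on the backstop. The final wrist image agrees to about 4 mm. On the way down the foot first caught the front lip at about 45 N, under the 80 N limit, so I raised it and came in along the backstop. The result of the judging was not shown.

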